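Clean the buckle and hold the loupe in focus over it

ROBOT

A 7-joint arm with a two-finger parallel gripper is mounted at the origin on the work surface. World frame = base frame: x ahead of the robot, y to its left, z up, the work surface at z = 0. Lengths are in m, angles in rad, forces in N, time in s.
With the tool pointing down it reaches from about 0.425 to 0.925 m from the base axis. Payload 6.8 kg.
Tool frame: the origin (TCP) lies at the very end of the fingers, on their centre line; the grasp point (between the pads) lies r.pinch_z behind it (r.pinch_z is the distance from the TCP to the grasp point, in m); z points along the fingers, y is the line along which they close (so a half turn about z gives the same grasp; the last joint's range is limited). The gripper opens to 85 mm and grips with 20 to 120 N. Pads are 22 mm wide; open, the fingers measure 114 mm over their backs; the gripper's body (76 mm by 85 mm) begins 54 mm behind the grasp point. The pads swing forward as they close: fully open they stand 13 mm farther back than shut.
Start: joints at [-1.358, 0.477, 0.022, 1.555, -0.011, 1.109, -0.083], TCP at [0.213, 0.641, 0.231] pointing down, gripper open.
Joint ranges: [-2.96, 2.96], [-0.34, 2.1], [-1.41, 1.46], [0.24, 2.44], [-1.37, 4.51], [0.17, 1.92], [-2.96, 2.96]. Speed limits (rad/s): [2.39, 2.39, 3.14, 3.14, 3.14, 3.14, 3.14].

INTERFACE

Orientations are given as a rotation vector (axis times angle).
In Python, from bench import status, grab_frame, camera_model, r gives the robot as it stands. The module is installed in compiled form; this text tells all that it offers.
- The arm moves only by the shell command python3 -m creep 'ROWS' [FORCE]. ROWS is text: rows parted by semicolons, each of 7 numbers parted by spaces: the turn, a rotation vector about the tool's x, y, z in rad, then the shift along the tool's x, y, z in mm, then the opening, from -1 (shut) to 1 (fully open). In form: rx ry rz tx ty tz fingers; .... A call has 1 to 10 rows; each row is the pose to reach, as a shift and turn from the pose commanded when the call began, along the tool's axes at that moment; what a row does not reach only later rows make up. A row lasts 1/8 s, in which the tool goes at most 62.5 mm and 10.7 degrees, less where a joint would pass 70% of its speed; a pose out of reach is approached as far as the arm can. A call with a gripper value outside its range is refused whole. The fingers move at their own pace and stop on an object; FORCE is the grip in N (left out, the last holds). Time passes only in rows, so rows that repeat a pose let the fingers close. It gives the time, the measured TCP pose, the force, the opening and the grip force at its end, in the units of the state.
- status.get_obs(): the state, without advancing time (a new reading comes with each control period).
- grab_frame(name): name is "side" or "top" or "wrist"; returns (picture, depth): 480x640x3 uint8, red, green, blue; 480x640 float32, m along the optical axis (not along the pixel's ray), 0 where there is no reading.
- camera_model(name): a dict with "K" (3x3 intrinsics, pixels), "D" ([k1, k2, p1, p2, k3] as OpenCV has them; the pictures are not rectified), "rvec" (rotation vector, rad) and "tvec" (3), from world to camera coordinates, as OpenCV has them. Camera axes: x right, y down, z forward; pixel columns grow to the right and rows downward; lengths in m; the calibration is good to about 2 mm. A picture is of the moment at which its call begins: read the wrist's pose just before it. camera_model takes no time and is no camera call; for the wrist camera it gives the pose at the moment of the call.
- r.hand_in(): hands the job in; it is judged then, once.
The state is a dict: "clock": time; "joints": joint angles; "qvel": joint speeds; "tau": joint torques, N m; "tcp_pos": TCP position; "orientation": TCP orientation; "contact_force": force on the tool from outside, world axes, zero at the start; "moment": the same for the moment, N m; "grip_width": finger opening in m; "gripper_force": force on a finger pad.
Only numpy, scipy, OpenCV 4.12 (cv2) and the standard library are available. Lean on these libraries where they do the work, as an engineer would, in place of code of your own. Each camera call takes 0.05 s, during which the arm holds its last target. There are 200 camera calls.

TASK

Give the brass buckle on the round anvil a short spray of cleaner: press the cap of the clamped spray can right down and let it come up again. Then pick the loupe off its wooden rest by the handle and hold it level over the buckle, lens centred on the buckle and at the height shown by the brass pointer on the post. Do not touch the buckle with the loupe, do not shift the buckle or the pointer, leave the other things on the bench alone, and finish while still holding the loupe steady there in the gripper.

Things in the scene. Friction and masses are not known exactly. Their poses are not given: they have to be found in the camera images.
- loupe: Loose hand loupe, about 120 g, lying level on the rest: round steel-rimmed lens (72 mm outer diameter, rim 14 mm high) and a straight black handle 14 mm wide, 14 mm high, along its -x axis from 44 to 148 mm from the lens centre. Origin at the centre of the glass, half-way up rim and handle; +x from handle to lens, z the lens's axis, up. Centre of mass 68 mm from the origin, in the handle.
- lens (a point): The centre of the loupe's glass (same point and axes as loupe), 43 mm above the bench at the start. The handle is free for the fingers from 55 to 115 mm from here, where it bridges the gap in the rest.
- rest: Fixed wooden rest under the loupe: base 205 x 70 x 6 mm and two blocks with tops 36 mm above the bench, one under the lens (50 x 70 mm, centre at x = +75 mm), one under the handle's end (25 x 50 mm, centre at x = -60 mm); between them a free gap 98 mm long, 30 mm deep. Origin at the centre of the underside, x along the loupe, z up.
- buckle: Loose brass belt buckle lying on the anvil, a frame 50 x 40 mm, 6 mm thick, with a tongue that rises to 8 mm. Origin at the centre of its underside, 42 mm above the bench; z up.
- stand: Fixed inspection stand: wooden board 190 x 130 x 12 mm (x = -80 to +110 mm), on it a round steel anvil of 90 mm diameter, its top 42 mm above the bench, and a slim upright steel post (12 mm diameter, top 205 mm above the bench) at x = +95 mm, on the side away from the robot. Origin on the bench below the anvil's centre; x towards the post, z up.
- mark (a point): Tip of the brass pointer on the post; it marks the focal height: the centre of the glass belongs at this height, 110 to 170 mm above the bench, different every time. The pointer is a level pin 3 mm thick on a collar of 26 mm diameter, 18 mm high; its tip is 59 mm from the anvil's axis, towards the post, so the lens fits beside it. z up.
- pointer (a joint): Height setting of the pointer in m: 0 = 110 mm above the bench, grows upward to 0.06. Held by friction; not to be shifted.
- can: Fixed spray can of cleaner, aluminium with a pale band, 56 mm diameter, clamped upright on a square foot of 90 x 90 mm beside the stand with its nozzle towards the anvil. Origin at the centre of the foot's underside; z up. The can's shoulder ends 166 mm above the bench.
- cap_top (a point): Centre of the top face of the can's white round spray cap (30 mm diameter, 22 mm high), 196 mm above the bench when up. It is pressed straight down.
- cap (a joint): How far the cap is pressed, in m: 0 up, 0.006 right down. It springs back; about 2 N to start it, 5 N right down.
- spool: Loose bystander: thread spool, 44 mm diameter, 57 mm high, standing. Origin at the centre of its underside.
- hammer: Loose bystander: hammer lying on the bench beyond the can. Origin at its underside.
- screwdriver: Loose bystander: yellow-handled screwdriver lying on the far side of the bench. Origin at its underside.

How it is judged:
By the outcome, as a careful person would: the job done as asked, in the order asked, and still so for the second after the job is handed in, while the arm keeps its last pose, push and grip.
It also fails if it takes over 61 s, if anything falls off the work surface, if the arm or the gripper's body presses on something with over 40 N, if the wrist force passes 120 N, or if a joint passes its speed limit or range.

## Working session

There is one attempt and no reset: what is moved stays moved. The work goes in short steps, Python scripts to look and compute and a shell command to move; the robot and the scene stay as the last step left them, time stands still between calls to the robot, and variables do not carry over. Pictures are saved under pics/ and viewed, at most 10 in all, crops included, and the job is handed in when it is done.

```bash
mkdir -p pics; cat > h.py <<'E'
import numpy as np, cv2
from bench import status, grab_frame, camera_model, r
from scipy.spatial.transform import Rotation as R
def cloud(name):
    m=camera_model(name); p,d=grab_frame(name)
    v,u=np.mgrid[0:480,0:640]
    n=cv2.undistortPoints(np.stack([u,v],-1).reshape(-1,1,2).astype(float),np.array(m["K"]),np.array(m["D"])).reshape(480,640,2)
    c=np.dstack([n*d[...,None],d])
    Rw=R.from_rotvec(np.ravel(m["rvec"])).as_matrix()
    w=(c-np.ravel(m["tvec"]))@Rw
    w[d==0]=np.nan
    return p,w
def totool(dp):
    s=status.get_obs(); return R.from_rotvec(s["orientation"]).inv().apply(dp)*1000
E
python3 - <<'E'
from h import *
s=status.get_obs(); print({k:np.round(v,3) for k,v in s.items()}, r.pinch_z)
print(R.from_rotvec(s["orientation"]).as_matrix().round(3))
for n in("top","side"):
    p,w=cloud(n); cv2.imwrite(f"pics/{n}0.png",p[...,::-1]); np.savez(f"{n}0.npz",p=p,w=w)
    m=camera_model(n); print(n,-R.from_rotvec(np.ravel(m["rvec"])).as_matrix().T@np.ravel(m["tvec"]))
E
```

```text
{'clock': np.float64(0.0), 'joints': array([-1.358,  0.478,  0.022,  1.556, -0.011,  1.109, -0.083]), 'qvel': array([ 0.002,  0.001,  0.   , -0.001,  0.001, -0.003,  0.001]), 'tau': array([ 1.0000e-03, -5.9643e+01,  1.6080e+00, -2.8119e+01,  1.2000e-02,
        9.0000e-03, -0.0000e+00]), 'tcp_pos': array([0.213, 0.64 , 0.23 ]), 'orientation': array([-5.020e-01, -3.101e+00,  3.000e-03]), 'contact_force': array([ 0.14 , -0.615, -0.178]), 'moment': array([0.036, 0.01 , 0.02 ]), 'gripper_force': np.float64(0.0), 'grip_width': np.float64(0.085)} 0.0187
[[-0.949  0.315 -0.   ]
 [ 0.315  0.949 -0.002]
 [-0.    -0.002 -1.   ]]
top [0.44890554 0.07254131 1.37074693]
side [ 0.47238475 -0.82336413  0.89079742]
```

View pics/top0.png

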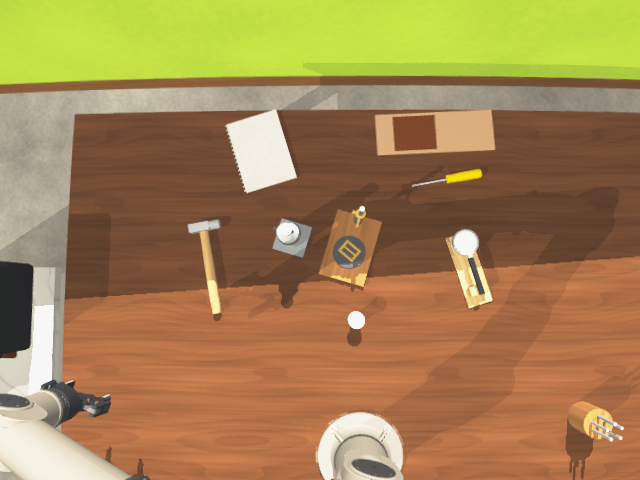

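View pics/side0.png

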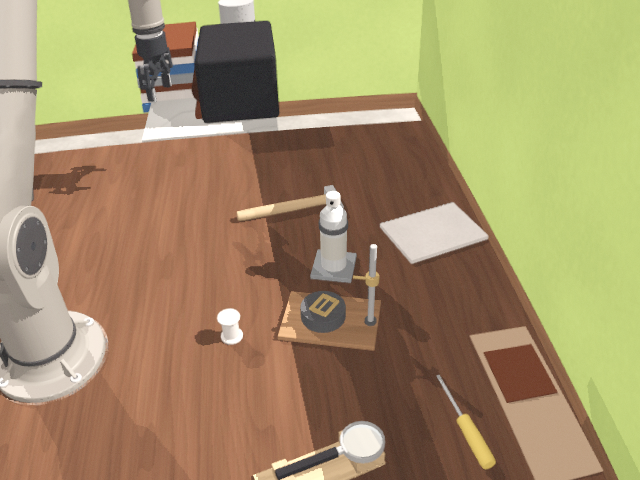

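The top view shows the can cap at about (288,232), the anvil at (349,251), the post at (361,211), the lens at (466,242) with its handle running to (482,293), and the spool at (356,320). Next I measure each of these.

```bash
python3 - <<'E'
from h import *
T=np.load("top0.npz"); w=T["w"]; p=T["p"].astype(int)
S=np.load("side0.npz"); ws=S["w"]; ps=S["p"].astype(int)
def sel(w,u0,u1,v0,v1,z0,z1):
    q=w[v0:v1,u0:u1]; m=(q[...,2]>z0)&(q[...,2]<z1); return q[m], m
def rep(n,q):
    c,s,a=cv2.minAreaRect((q[:,:2]*1000).astype(np.float32)); print(n,len(q),"med",np.median(q,0).round(4),"rect",np.round(c,1),np.round(s,1),round(a,1))
for n,a in dict(cap=(265,315,210,260,.185,.21),can=(265,315,210,260,.06,.21),anvil=(325,375,225,275,.035,.055),board=(310,390,200,295,.006,.02),post=(345,380,195,235,.17,.23),pointer=(340,380,195,240,.1,.19),buckle=(330,370,232,268,.0455,.06),rest=(435,500,225,315,.003,.06),spool=(335,375,300,340,.04,.07),foot=(260,320,205,262,.003,.03)).items():
    q,_=sel(w,*a)
    if len(q)>3: rep("top "+n,q)
for n,a in dict(cap=(315,350,185,215,.18,.215),post=(360,385,235,330,.1,.22),pin=(350,366,270,290,.09,.2),collar=(363,382,270,290,.09,.2),anvil=(295,350,285,335,.036,.06),lens=(335,390,415,470,.03,.06)).items():
    q,_=sel(ws,*a)
    if len(q)>3: rep("side "+n,q)
# handle dark px, lens
q=w[225:315,435:500]; c=p[225:315,435:500]
rep("handle",q[(c.max(-1)<60)&(q[...,2]>.035)])
rep("lens",q[(c.min(-1)>150)&(q[...,2]>.03)])
# brass buckle by colour
q=w[230:270,328:372]; c=p[230:270,328:372]; rep("buckleC",q[(c[...,0]-c[...,2]>60)&(q[...,2]>.036)])
b=ps[262:296,345:390]; print("side pin colours"); 
m=(b[...,0]-b[...,2]>50)&(ws[262:296,345:390,2]>.08); q=ws[262:296,345:390][m]; vv,uu=np.nonzero(m)
for a,b_,c in list(zip(uu+345,vv+262,q.round(4)))[::4]: print(a,b_,c)
cv2.imwrite("pics/crop.png",np.hstack([cv2.resize(p[190:300,260:390].astype(np.uint8)[...,::-1],None,fx=3,fy=3,interpolation=2)[:330],cv2.resize(ps[235:345,280:410].astype(np.uint8)[...,::-1],None,fx=3,fy=3,interpolation=2)[:330]]))
E
```

```text
top cap 120 med [0.5971 0.188  0.1948] rect [598.6 188.7] [28.1 28.2] 26.8
top can 508 med [0.5924 0.185  0.1529] rect [596.3 189.8] [58.  64.5] 21.3
top anvil 832 med [0.5555 0.0306 0.0418] rect [555.7  30.3] [87.5 88. ] 90.0
top board 2186 med [0.5872 0.0265 0.0111] rect [573.8  31.1] [264.3 214.9] 0.2
top post 33 med [0.644  0.0039 0.2019] rect [646.7   4. ] [11.  11.9] 75.2
top pointer 102 med [0.6417 0.0097 0.1334] rect [639.9  13.7] [33.4 43.2] 54.9
top buckle 156 med [0.559  0.0332 0.0476] rect [553.7  29.3] [72.7 80.5] 44.6
top rest 1947 med [ 0.5244 -0.2998  0.0287] rect [ 510.6 -299.8] [179.7 251.3] 88.8
top spool 208 med [0.3701 0.0105 0.056 ] rect [371.2  11.5] [40.  40.3] 0.4
top foot 729 med [0.5841 0.1747 0.0094] rect [612.8 197.1] [159.1 167.5] 0.1
side cap 183 med [0.5972 0.1807 0.1945] rect [597.3 184.9] [34.7 26.4] 82.0
side post 425 med [ 0.6453 -0.0007  0.1418] rect [642.1   1.6] [24.5 35.2] 82.7
side pin 42 med [0.6245 0.0105 0.128 ] rect [624.   10.2] [10.2 23.8] 72.0
side collar 228 med [ 0.6451 -0.0018  0.1332] rect [645.2   1.8] [28.7 25. ] 2.1
side anvil 12
[... 1290 characters left out ...]
99  0.1379]
378 279 [ 0.6574 -0.0019  0.1295]
368 280 [ 0.6379 -0.0054  0.1327]
372 280 [ 0.6453 -0.0057  0.1321]
376 280 [ 0.6524 -0.0077  0.1329]
366 281 [ 0.635  -0.0013  0.1269]
370 281 [ 0.6413 -0.0076  0.1318]
374 281 [ 0.649  -0.0065  0.1298]
378 281 [ 6.579e-01 -6.000e-04  1.233e-01]
368 282 [ 0.6388 -0.0015  0.1241]
372 282 [ 0.6448 -0.0092  0.1303]
376 282 [ 0.6527 -0.0075  0.1277]
367 283 [ 0.6371 -0.0008  0.1211]
371 283 [ 0.6433 -0.0078  0.1267]
375 283 [ 0.6505 -0.0092  0.127 ]
367 284 [ 0.6367 -0.0031  0.1207]
371 284 [ 0.6433 -0.0078  0.1242]
375 284 [ 0.6511 -0.0069  0.1223]
369 285 [ 0.6403 -0.0047  0.1193]
373 285 [ 0.647  -0.0089  0.1222]
370 286 [ 0.6421 -0.0056  0.1173]
```

View pics/crop.png

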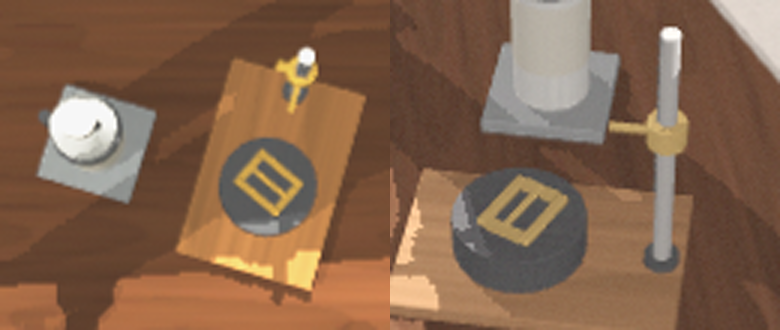

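```bash
python3 - <<'E'
from h import *
s=status.get_obs(); print(totool(np.array([.598,.188,.28])-s["tcp_pos"]))
m=camera_model("wrist"); c=-R.from_rotvec(np.ravel(m["rvec"])).as_matrix().T@np.ravel(m["tvec"]); print("cam in tool",totool(c-s["tcp_pos"]), (R.from_rotvec(np.ravel(m["rvec"]))*R.from_rotvec(s["orientation"])).as_matrix().round(2))
# lens axis estimate from side/top
w=np.load("top0.npz"); p=w["p"].astype(int); w=w["w"]
q=w[228:310,440:498]; c=p[228:310,440:498]
m=(c.max(-1)<80)&(q[...,2]>.033); print(m.sum()); h=q[m]; print(h.mean(0), cv2.fitLine(h[:,:2].astype(np.float32),2,0,.01,.01).ravel(), h.min(0),h.max(0))
E
```

```text
[-508.20489676 -307.59393305  -49.00409562]
cam in tool [  77.61023584   -0.84455913 -143.73317165] [[ 0.    1.   -0.  ]
 [-0.95  0.   -0.31]
 [-0.31  0.    0.95]]
41
[ 0.48788676 -0.30900333  0.04697091] [ 0.9538457   0.3002973   0.48788676 -0.30900332] [ 0.44355068 -0.32599355  0.0397757 ] [ 0.5358078  -0.2931989   0.05512833]
```

```bash
python3 -m creep '0 0 0 -60 -40 -49 -1; 0 0 0 -110 -70 -49 -1; 0 0 0 -508 -308 -49 -1; 0 0 0 -508 -308 -49 -1; 0 0 0 -508 -308 -49 -1; 0 0 0 -508 -308 -49 -1; 0 0 0 -508 -308 -49 -1; 0 0 0 -508 -308 -49 -1; 0 0 0 -508 -308 -49 -1; 0 0 0 -508 -308 -49 -1' 40
```

```text
clock: 1.35
tcp_pos: [0.5992, 0.1847, 0.28]
orientation: [0.506, 3.1, -0.002]
contact_force: [0.2, -0.1, -0.3]
grip_width: 0.0002
gripper_force: 0.0
```

```bash
python3 - <<'E'
from h import *
p,w=cloud("wrist"); s=status.get_obs(); cv2.imwrite("pics/w1.png",p[...,::-1]); np.savez("w1.npz",p=p,w=w)
print(s["tcp_pos"])
m=(w[...,2]>.185)&(w[...,2]<.21); q=w[m]
q=q[np.hypot(q[:,0]-.598,q[:,1]-.188)<.03]; print(len(q),np.median(q,0),cv2.minEnclosingCircle((q[:,:2]*1000).astype(np.float32)))
E
```

```text
[0.6024595  0.17884819 0.28011443]
2130 [0.59684087 0.18826903 0.19700967] ((598.10498046875, 186.40281677246094), 16.73457908630371)
```

View pics/w1.png

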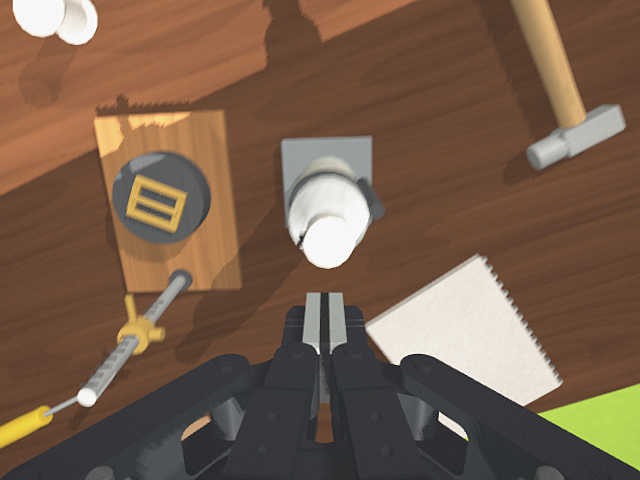

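The wrist view shows the cap top at (328,241), with the shut fingertips near (325,300) and still settling. The fix at about (0.598, 0.188, 0.196) agrees with the top camera, so I lower towards the cap.

```bash
python3 -m creep '0 0 0 0 0 20 -1; 0 0 0 0 0 40 -1; 0 0 0 0 0 60 -1; 0 0 0 0 0 75 -1; 0 0 0 0 0 75 -1; 0 0 0 0 0 75 -1; 0 0 0 0 0 75 -1; 0 0 0 0 0 75 -1'; python3 - <<'E'
from h import *
s=status.get_obs(); print(s["tcp_pos"],s["qvel"].round(3),s["contact_force"]); print(totool(np.array([.598,.188,.196])-s["tcp_pos"]))
E
```

```text
clock: 2.4
tcp_pos: [0.5981, 0.1882, 0.206]
orientation: [0.502, 3.1, 0.001]
contact_force: [0.4, 0.4, 0.7]
grip_width: 0.0001
gripper_force: 0.0
[0.59811772 0.18822045 0.2059526 ] [ 0.002  0.004  0.     0.003  0.001 -0.002 -0.001] [0.42990713 0.42605002 0.65603955]
[ 0.05019204 -0.25418061  9.95236963]
```

```bash
python3 -m creep '0 0 0 0 0 6 -1; 0 0 0 0 0 10 -1; 0 0 0 0 0 12 -1; 0 0 0 0 0 14 -1; 0 0 0 0 0 16 -1; 0 0 0 0 0 17 -1; 0 0 0 0 0 17 -1; 0 0 0 0 0 17 -1'
```

```text
clock: 3.4
tcp_pos: [0.5978, 0.1881, 0.19]
orientation: [0.502, 3.101, 0.001]
contact_force: [-5.8, -1.2, 14.4]
grip_width: 0.0002
gripper_force: 7.2
```

```bash
python3 -m creep '0 0 0 0 0 10 -1; 0 0 0 0 0 0 -1; 0 0 0 0 0 -20 -1; 0 0 0 0 0 -50 -1; 0 0 0 0 0 -90 -1; 0 0 0 0 0 -90 -1; 0 0 0 0 0 -90 -1; 0 0 0 0 0 -90 -1; 0 0 0 0 0 -90 -1'; python3 - <<'E'
from h import *
P,W=[],[]
for _ in range(3):
    p,w=cloud("wrist"); W.append(w); s=status.get_obs()
print(s["tcp_pos"],s["qvel"].round(3))
w=np.nanmedian(W,0); np.savez("w2.npz",p=p,w=w); p=p.astype(int)
cap=w[(w[...,2]>.19)&(w[...,2]<.202)&(np.hypot(w[...,0]-.598,w[...,1]-.188)<.025)]; print("cap z",np.median(cap,0))
brass=(p[...,0]-p[...,2]>60)
a=np.array([.5557,.0303]); 
m=brass&(w[...,2]>.1)&(w[...,2]<.19)&(np.hypot(w[...,0]-.63,w[...,1]-.01)<.06)
q=w[m]; d=np.hypot(q[:,0]-a[0],q[:,1]-a[1])
for lo in range(56,110,4):
    k=q[(d*1000>=lo)&(d*1000<lo+4)]
    if len(k): print(lo,len(k),np.median(k,0).round(4),np.percentile(k[:,2],[5,95]).round(4))
m=brass&(w[...,2]>.044)&(w[...,2]<.056)&(np.hypot(w[...,0]-a[0],w[...,1]-a[1])<.04)
q=w[m]; print("buckle",len(q),q.mean(0),cv2.minAreaRect((q[:,:2]*1000).astype(np.float32)))
m=(w[...,2]>.036)&(w[...,2]<.056)&(np.hypot(w[...,0]-a[0],w[...,1]-a[1])<.06); q=w[m]; print("anvil",cv2.minAreaRect((q[:,:2]*1000).astype(np.float32)))
cv2.imwrite("pics/w2.png",cv2.resize(p.astype(np.uint8)[...,::-1][60:460,60:360],None,fx=1.5,fy=1.5))
E
```

```text
clock: 4.53
tcp_pos: [0.5973, 0.188, 0.2772]
orientation: [-0.501, -3.1, 0.002]
contact_force: [-0.2, -0.2, 0.2]
grip_width: -0.0001
gripper_force: 0.0
[0.59766577 0.18805486 0.27782435] [ 0.001 -0.003  0.002 -0.004  0.     0.001  0.001]
cap z [0.59738966 0.18823865 0.19706509]
56 1 [0.6136 0.0147 0.1277] [0.1277 0.1277]
60 38 [0.6149 0.0132 0.129 ] [0.1265 0.1298]
64 34 [0.619  0.0121 0.1293] [0.1271 0.1301]
68 31 [0.6227 0.0108 0.1293] [0.1274 0.1303]
72 32 [0.6267 0.01   0.1293] [0.1271 0.1301]
76 29 [0.6304 0.0088 0.1293] [0.1271 0.1297]
80 87 [0.6355 0.0076 0.1298] [0.1253 0.1366]
84 217 [0.6387 0.0103 0.1332] [0.1203 0.1372]
88 178 [0.6432 0.0132 0.1362] [0.1207 0.1375]
92 173 [0.6484 0.0159 0.1322] [0.123  0.1372]
96 133 [0.6524 0.016  0.133 ] [0.1258 0.1375]
100 81 [0.6558 0.0115 0.1364] [0.1264 0.1375]
104 42 [0.6583 0.0039 0.1368] [0.1362 0.1375]
108 4 [6.598e-01 4.000e-04 1.364e-01] [0.1361 0.1368]
buckle 1489 [0.55834643 0.02963902 0.04900422] ((558.82177734375, 29.19953155517578), (51.25699996948242, 40.16594314575195), 49.77463150024414)
anvil ((556.72119140625, 29.771015167236328), (89.05054473876953, 88.73033142089844), 71.79869079589844)
```

View pics/w2.png

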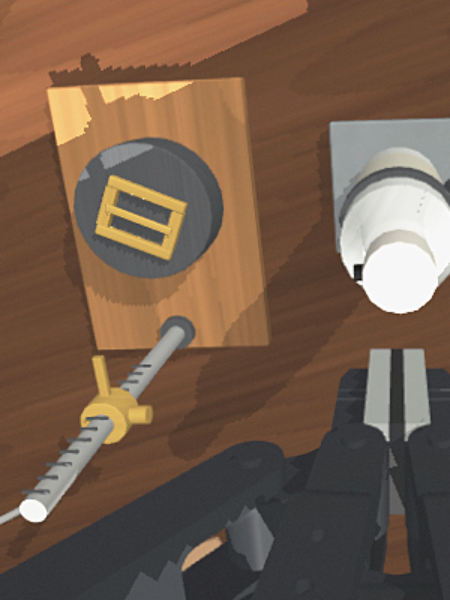

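Wrist view: the buckle's centre is at crop (140,218) and the pointer tip at (98,358). The pin's centre height comes out near 0.127 after the 1 mm camera bias seen on the cap. The cap is back up at 0.197. Next is the loupe.

```bash
python3 -m creep '0 0 0 -5 -40 0 -1; 0 0 0 -12 -90 0 -1; 0 0 -0.15 -65 -505 10 -1; 0 0 -0.3 -65 -505 20 0.2; 0 0 -0.45 -65 -505 20 0.2; 0 0 -0.627 -65 -505 20 0.2; 0 0 -0.627 -65 -505 20 0.2; 0 0 -0.627 -65 -505 20 0.2; 0 0 -0.627 -65 -505 20 0.2; 0 0 -0.627 -65 -505 20 0.2' 40;  python3 -m creep '0 0 0 0 0 0 0.2;0 0 0 0 0 0 0.2;0 0 0 0 0 0 0.2;0 0 0 0 0 0 0.2;0 0 0 0 0 0 0.2;0 0 0 0 0 0 0.2'; python3 - <<'E'
from h import *
p,w=cloud("wrist"); s=status.get_obs(); np.savez("w3.npz",p=p,w=w); cv2.imwrite("pics/w3.png",p[...,::-1])
print(s["tcp_pos"],s["qvel"].round(3)); print(R.from_rotvec(s["orientation"]).as_matrix().round(3))
m=(p.max(-1)<75)&(w[...,2]>.04)&(w[...,2]<.06)&(np.hypot(w[...,0]-.5,w[...,1]+.31)<.1)
h=w[m]; f=cv2.fitLine(h[:,:2].astype(np.float32),2,0,.01,.01).ravel(); print(m.sum(),np.median(h,0),f,np.degrees(np.arctan2(f[1],f[0])),cv2.minAreaRect((h[:,:2]*1000).astype(np.float32)))
E
```

```text
clock: 5.92
tcp_pos: [0.4978, -0.3165, 0.2582]
orientation: [0.467, -3.105, 0.003]
contact_force: [0.9, 0.8, 0.2]
grip_width: 0.0514
gripper_force: 0.0
clock: 6.68
tcp_pos: [0.5002, -0.3116, 0.2583]
orientation: [-0.479, 3.105, 0.0]
contact_force: [-1.0, -0.0, -0.3]
grip_width: 0.0514
gripper_force: 0.0
[ 0.50025002 -0.31160511  0.2583094 ] [ 0.002  0.001  0.    -0.    -0.003 -0.002 -0.001]
[[-0.953 -0.301  0.   ]
 [-0.301  0.953  0.   ]
 [-0.     0.    -1.   ]]
246 [ 0.48071037 -0.31928235  0.05075806] [ 0.952752    0.30374923  0.4824234  -0.31871817] 17.68293 ((490.1632080078125, -316.4905090332031), (102.35201263427734, 12.792128562927246), 17.021398544311523)
```

View pics/w3.png

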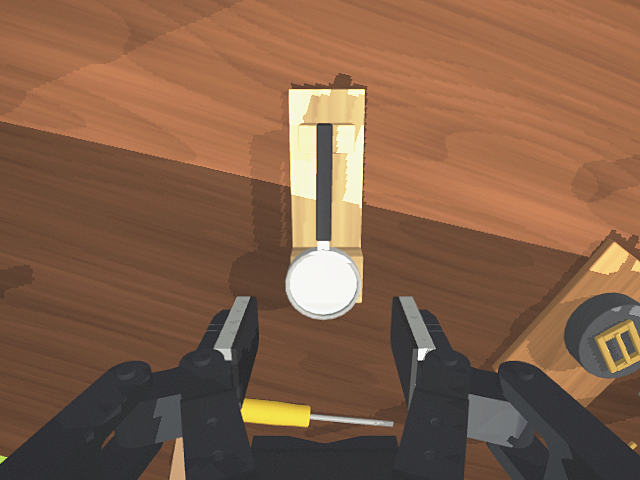

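Wrist view: the lens is at (323,284) and the handle runs from (323,240) to (324,125), lined up with the finger mid-line at about x = 325. I fit the lens circle before going down.

```bash
python3 - <<'E'
from h import *
d=np.load("w3.npz"); p,w=d["p"],d["w"]
m=((w[...,2]>.043)&(w[...,2]<.058)&(np.hypot(w[...,0]-.581,w[...,1]+.288)<.043)).astype(np.uint8)
q=w[m>0][:,:2]; print(cv2.minEnclosingCircle((q*1000).astype(np.float32)), np.median(w[m>0],0))
r=(p.max(-1)<75)&(w[...,2]>.03)&(w[...,2]<.06)&(np.hypot(w[...,0]-.5,w[...,1]+.31)<.1)
vv,uu=np.nonzero(r)
# handle edges via brightness: pixel mid-line vs finger mid-line
for v in (140,180,220): print(v,uu[vv==v].min(),uu[vv==v].max())
q=w[r]; print(len(q),cv2.minAreaRect((q[:,:2]*1000).astype(np.float32)))
s=status.get_obs(); print(totool(np.array([.5007,-.3131,.0243])-s["tcp_pos"]))
E
```

```text
((578.079345703125, -288.529296875), 40.00718307495117) [ 0.5816815  -0.28836818  0.04661467]
140 317 331
180 317 330
220 316 330
246 ((490.1632080078125, -316.4905090332031), (102.35201263427734, 12.792128562927246), 17.021398544311523)
[ 3.34129542e-02 -1.56297892e+00  2.34009383e+02]
```

```bash
python3 -m creep '0 0 0 0 -1.5 30 0.2; 0 0 0 0 -1.5 80 0.2; 0 0 0 0 -1.5 130 0.2; 0 0 0 0 -1.5 165 0.2; 0 0 0 0 -1.5 190 0.2; 0 0 0 0 -1.5 210 0.2; 0 0 0 0 -1.5 225 0.2; 0 0 0 0 -1.5 233 0.2; 0 0 0 0 -1.5 233 0.2; 0 0 0 0 -1.5 233 0.2'; python3 -m creep '0 0 0 0 0 0 0.2; 0 0 0 0 0 0 -1; 0 0 0 0 0 0 -1; 0 0 0 0 0 0 -1; 0 0 0 0 0 0 -1; 0 0 0 0 0 0 -1; 0 0 0 0 0 0 -1; 0 0 0 0 0 0 -1' 60
```

```text
clock: 7.98
tcp_pos: [0.5012, -0.3134, 0.026]
orientation: [-0.479, 3.104, -0.001]
contact_force: [0.7, -0.2, 0.3]
grip_width: 0.0514
gripper_force: 0.0
clock: 8.98
tcp_pos: [0.5009, -0.3132, 0.0256]
orientation: [-0.479, 3.104, -0.0]
contact_force: [-0.4, 0.2, 5.8]
grip_width: 0.0127
gripper_force: 59.1
```

```bash
python3 -m creep '0 0 0 0 0 -5 -1; 0 0 0 0 0 -15 -1; 0 0 0 0 0 -35 -1; 0 0 0 0 0 -65 -1; 0 0 0 0 0 -100 -1; 0 0 0 0 0 -130 -1; 0 0 0 0 0 -150 -1; 0 0 0 0 0 -150 -1; 0 0 0 0 0 -150 -1; 0 0 0 0 0 -150 -1'; cat >> h.py <<'E'
def loupe(name="w"):
    W=[]
    for _ in range(3):
        p,w=cloud("wrist"); W.append(w)
    w=np.nanmedian(W,0); s=status.get_obs(); Rt=R.from_rotvec(s["orientation"])
    t=Rt.inv().apply((w-s["tcp_pos"]).reshape(-1,3)).reshape(w.shape)*1000
    near=(t[...,2]>-40)&(t[...,2]<5)
    h=near&(p.max(-1)<80)&(t[...,0]>20)&(t[...,0]<80)&(abs(t[...,1])<15)
    l=near&(t[...,0]>-140)&(t[...,0]<-38)&(abs(t[...,1])<50)&(p.min(-1)>90)
    cv2.imwrite(f"pics/{name}.png",p[...,::-1]); np.savez(name+".npz",p=p,w=w,t=t)
    print("tcp",s["tcp_pos"],"grip",s["grip_width"],s["gripper_force"],s["contact_force"],s["qvel"].round(3))
    for n,m in(("handle",h),("lens",l)):
        q=t[m]
        if len(q)>10:
            A=np.c_[q[:,:2],np.ones(len(q))]; c=np.linalg.lstsq(A,q[:,2],rcond=None)[0]
            print(n,len(q),"tool med",np.median(q,0).round(1),"slopes",c.round(4),cv2.minEnclosingCircle(q[:,:2].astype(np.float32)),cv2.fitLine(q[:,:2].astype(np.float32),2,0,.01,.01).ravel().round(3),"world med",np.median(w[m],0).round(4))
E
python3 -c "
from h import *; loupe('w4')"
```

```text
clock: 10.22
tcp_pos: [0.5001, -0.3126, 0.1743]
orientation: [0.479, -3.103, -0.002]
contact_force: [0.2, -0.3, -1.0]
grip_width: 0.0124
gripper_force: 58.5
tcp [ 0.50031516 -0.31288553  0.17455152] grip 0.012866094313531109 58.45729172229767 [-0.617598   -0.06832191 -1.01602341] [-0.    -0.004  0.002 -0.003  0.     0.     0.   ]
handle 6052 tool med [ 43.3  -0.8 -25.2] slopes [ 2.35000e-02 -1.31000e-02 -2.60813e+01] ((41.13203048706055, -0.5824611783027649), 21.89486312866211) [ 1.0000e+00  1.0000e-03  4.2811e+01 -7.8300e-01] world med [ 0.4592 -0.3266  0.1998]
lens 91 tool med [-39.9  -3.  -24.7] slopes [-1.07330e+00 -9.80000e-03 -6.70726e+01] ((-47.83750915527344, -1.0429515838623047), 11.0600004196167) [  0.729  -0.684 -43.807  -2.267] world med [ 0.5394 -0.3042  0.1992]
```

View pics/w4.png

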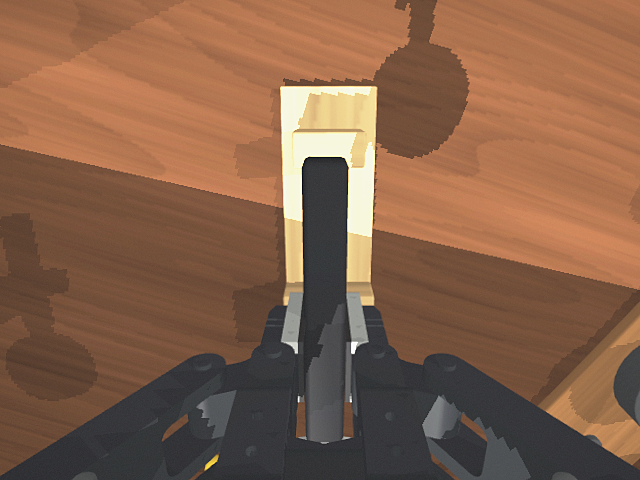

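The loupe is lifted and held, with the handle end at (325,160) on the finger mid-line. I carry it over the buckle at a safe height.

```bash
python3 -m creep '0 0 0 -2 10 0 -1; 0 0 0 -7 30 0 -1; 0 0 0 -15 64 0 -1; 0 0 0 -26 110 0 -1; 0 0 0 -38 160 0 -1; 0 0 0 -50 210 0 -1; 0 0 0 -60 252 0 -1; 0 0 0 -67 283 0 -1; 0 0 0 -72 302 0 -1; 0 0 0 -74 310 0 -1' && python3 -m creep '0 0 0 0 0 5 -1; 0 0 0 0 0 15 -1; 0 0 0 0 0 30 -1; 0 0 0 0 0 40 -1; 0 0 0 0 0 45 -1; 0 0 0 0 0 45 -1; 0 0 0 0 0 45 -1; 0 0 0 0 0 45 -1'
python3 - <<'E'
from h import *
d=np.load("w3.npz"); p,w=d["p"],d["w"]
m=(p.max(-1)<75)&(w[...,2]>.04)&(w[...,2]<.06)&(np.hypot(w[...,0]-.5,w[...,1]+.31)<.1); q=w[m]; x=q[:,:2]@[.953,.301]
print("rest slope dz/dx",np.polyfit(x,q[:,2],1))
loupe("w5"); s=status.get_obs(); a=np.array([.558,.0295]); ax=-R.from_rotvec(s["orientation"]).as_matrix()[:2,0]; ay=np.array([-ax[1],ax[0]])
for n in("top","side"):
    p,w=cloud(n); cv2.imwrite(f"pics/{n}5.png",p[...,::-1]); np.savez(n+"5.npz",p=p,w=w)
    m=(w[...,2]>.11)&(w[...,2]<.15)&(np.hypot(w[...,0]-a[0],w[...,1]-a[1])<.046); q=w[m]
    x=(q[:,:2]-a)@ax; y=(q[:,:2]-a)@ay
    c=np.linalg.lstsq(np.c_[x,y,np.ones(len(x))],q[:,2],rcond=None)[0]
    print(n,len(q),np.median(q,0).round(4),cv2.minEnclosingCircle((q[:,:2]*1000).astype(np.float32)),"plane",c.round(4),"ext",np.percentile(x,[1,99]).round(4),np.percentile(y,[1,99]).round(4))
p=[cv2.imread(f"pics/{n}5.png") for n in("top","side")]
cv2.imwrite("pics/c5.png",np.hstack([cv2.resize(p[0][180:310,280:410],None,fx=3,fy=3,interpolation=2),cv2.resize(p[1][220:350,260:390],None,fx=3,fy=3,interpolation=2)]))
E
```

```text
clock: 11.62
tcp_pos: [0.4771, 0.0072, 0.1753]
orientation: [0.484, -3.104, -0.001]
contact_force: [-0.4, -0.9, -1.2]
grip_width: 0.0125
gripper_force: 58.5
clock: 12.62
tcp_pos: [0.4781, 0.0049, 0.1307]
orientation: [-0.479, 3.104, 0.0]
contact_force: [-0.6, -0.0, -0.8]
grip_width: 0.0128
gripper_force: 58.5
rest slope dz/dx [0.00044778 0.05054735]
tcp [0.47799827 0.00487279 0.13055981] grip 0.012962326005061779 58.52962374687195 [-0.12333962  0.72290313 -0.65786864] [ 0.001  0.002  0.     0.001  0.002  0.    -0.001]
handle 6105 tool med [ 43.4  -0.9 -25.6] slopes [ 2.33000e-02 -1.04000e-02 -2.63748e+01] ((40.96236801147461, -0.6637526750564575), 21.92981719970703) [ 1.0000e+00  3.0000e-03  4.2753e+01 -9.6500e-01] world med [ 0.4369 -0.009   0.1561]
lens 115 tool med [-39.4  -2.9 -25.3] slopes [-1.05570e+00 -1.37000e-02 -6.68046e+01] ((-48.16914749145508, -1.1531305313110352), 10.985776901245117) [  0.918  -0.398 -42.604  -2.645] world med [0.5166 0.0138 0.1559]
top 274 [0.567  0.0313 0.1479] ((557.3406372070312, 31.989830017089844), 34.774898529052734) plane [ 0.0019 -0.0117  0.1476] ext [-0.0189  0.0317] [-0.0291  0.0308]
side 394 [0.5593 0.0204 0.1486] ((553.1673583984375, 28.97258758544922), 41.20777893066406) plane [0.0254 0.0553 0.1482] ext [-0.0441  0.0319] [-0.036   0.0323]
```

View pics/c5.png

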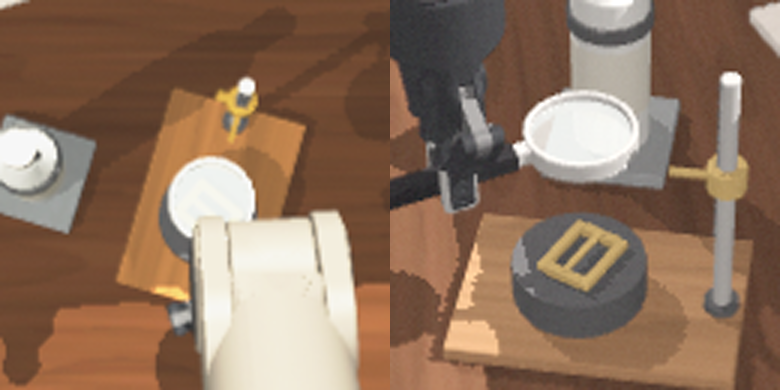

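The side view crop shows the lens ring at (582,135), roughly over the buckle and clear of the pointer tip at (670,173). My height band cut off the rim, so I refit from the saved clouds.

```bash
python3 - <<'E'
from h import *
s=status.get_obs(); a=np.array([.558,.0295]); ax=-R.from_rotvec(s["orientation"]).as_matrix()[:2,0]; ay=np.array([-ax[1],ax[0]])
for n in("top","side"):
    d=np.load(n+"5.npz"); w=d["w"]; p=d["p"]
    m=(w[...,2]>.135)&(w[...,2]<.17)&(np.hypot(w[...,0]-a[0],w[...,1]-a[1])<.041)&(p.min(-1)>110)
    q=w[m]; x=(q[:,:2]-a)@ax; y=(q[:,:2]-a)@ay; rr=np.hypot(x,y)
    print(n,len(q),"ext",np.percentile(x,[1,99]).round(4),np.percentile(y,[1,99]).round(4),cv2.minEnclosingCircle((q[:,:2]*1000).astype(np.float32)))
    for nm,k in(("glass",(rr<.027)),("all",(rr<.1))):
        A=np.c_[x,y,np.ones(len(x))][k]; z=q[k,2]; c=np.linalg.lstsq(A,z,rcond=None)[0]; print(nm,k.sum(),c.round(4),"zpct",np.percentile(z,[5,50,95]).round(4),"std",np.std(z-A@c).round(4))
d=np.load("w5.npz"); t=d["t"]; p=d["p"]
# handle top profile along tool x (central strip)
m=(t[...,2]>-40)&(t[...,2]<-10)&(abs(t[...,1]+.9)<4)
for x0 in range(-60,75,10):
    k=m&(abs(t[...,0]-x0)<4)
    if k.sum()>5: print(x0,k.sum(),np.median(t[k][:,2]).round(2))
E
```

```text
top 515 ext [-0.0198  0.0352] [-0.033   0.0341] ((559.8431396484375, 30.839359283447266), 35.62353515625)
glass 293 [-0.007   0.0006  0.1491] zpct [0.1452 0.1491 0.1526] std 0.0023
all 515 [ 0.0101 -0.0075  0.1497] zpct [0.1452 0.1496 0.1549] std 0.003
side 980 ext [-0.038   0.0347] [-0.0353  0.0345] ((556.250732421875, 29.324193954467773), 39.27680206298828)
glass 421 [ 0.0003 -0.0028  0.1503] zpct [0.1479 0.1502 0.1526] std 0.0014
all 980 [0.0084 0.0378 0.1508] zpct [0.145  0.1506 0.1559] std 0.003
-40 212 -25.55
-30 387 -25.64
-20 409 -25.63
-10 467 -25.64
0 496 -25.61
10 517 -25.64
20 578 -25.69
30 619 -25.65
40 651 -25.68
50 711 -25.69
60 710 -25.47
```

The handle profile is flat, so the loupe is level, and it is centred within about 1 mm. I lower it 21 mm and then compare lens, pointer and buckle in the same images.

```bash
python3 -m creep '0 0 0 0 0 3 -1; 0 0 0 0 0 8 -1; 0 0 0 0 0 14 -1; 0 0 0 0 0 19 -1; 0 0 0 0 0 21 -1; 0 0 0 0 0 21 -1; 0 0 0 0 0 21 -1; 0 0 0 0 0 21 -1'
python3 - <<'E'
from h import *
s=status.get_obs(); print(s["tcp_pos"],s["contact_force"]); a=np.array([.558,.0295]); ax=-R.from_rotvec(s["orientation"]).as_matrix()[:2,0]; ay=np.array([-ax[1],ax[0]])
for n in("top","side"):
    W=[]
    for _ in range(5):
        p,w=cloud(n); W.append(w)
    w=np.nanmedian(W,0); cv2.imwrite(f"pics/{n}6.png",p[...,::-1]); pi=p.astype(int)
    dd=np.hypot(w[...,0]-a[0],w[...,1]-a[1])
    brass=(pi[...,0]-pi[...,2]>50)
    q=w[(w[...,2]>.112)&(w[...,2]<.15)&(dd<.041)&(p.min(-1)>110)]; x=(q[:,:2]-a)@ax; y=(q[:,:2]-a)@ay; g=np.hypot(x,y)<.02; rim=(np.hypot(x,y)>.033)&(np.hypot(x,y)<.0365)
    print(n,len(q),"ext",np.percentile(x,[1,99]).round(4),np.percentile(y,[1,99]).round(4),"glass z",np.median(q[g,2]).round(4),"rim z95",np.percentile(q[rim,2],[50,90,98]).round(4))
    b=w[brass&(w[...,2]>.043)&(w[...,2]<.056)&(dd<.045)]
    if len(b)>50: print(" buckle",len(b),b.mean(0).round(4),cv2.minAreaRect((b[:,:2]*1000).astype(np.float32)))
    u=np.array([.959,-.283]); L=(w[...,:2]-[.5557,.0303])@u; T=(w[...,:2]-[.5557,.0303])@[.283,.959]
    k=w[brass&(w[...,2]>.1)&(w[...,2]<.15)&(L>.058)&(L<.078)&(abs(T)<.008)]; c=w[brass&(w[...,2]>.1)&(w[...,2]<.15)&(L>.08)&(L<.11)&(abs(T)<.015)]
    print(" pin z",len(k),np.percentile(k[:,2],[5,50,95]).round(4) if len(k) else "","collar",len(c),np.percentile(c[:,2],[2,50,98]).round(4) if len(c) else "")
    z=w[(abs(w[...,2]-.042)<.006)&(dd<.044)&(pi.max(-1)<110)]; print(" anvil z",np.median(z[:,2]) if len(z) else "")
p=[cv2.imread(f"pics/{n}6.png") for n in("top","side")]
cv2.imwrite("pics/c6.png",np.hstack([cv2.resize(p[0][180:310,280:410],None,fx=3,fy=3,interpolation=2),cv2.resize(p[1][220:350,260:390],None,fx=3,fy=3,interpolation=2)]))
E
```

```text
clock: 13.88
tcp_pos: [0.4779, 0.0048, 0.1095]
orientation: [-0.479, 3.104, 0.0]
contact_force: [-0.3, 0.4, -0.7]
grip_width: 0.0131
gripper_force: 58.5
[0.47794819 0.00484636 0.1094682 ] [-0.29680451  0.3832476  -0.68884644]
top 503 ext [-0.0194  0.0358] [-0.0329  0.0346] glass z 0.1279 rim z95 [0.132  0.1336 0.1355]
 pin z 14 [0.1256 0.1265 0.1282] collar 62 [0.1244 0.1343 0.1395]
 anvil z 0.04089165373238867
side 965 ext [-0.0387  0.0343] [-0.0345  0.0338] glass z 0.129 rim z95 [0.1307 0.1342 0.1351]
 buckle 298 [0.5577 0.0279 0.0477] ((560.0782470703125, 30.834461212158203), (55.560081481933594, 39.61259841918945), 47.74958801269531)
 pin z 31 [0.1256 0.128  0.1297] collar 157 [0.1188 0.1317 0.1366]
 anvil z 0.04205592702205977
```

View pics/c6.png

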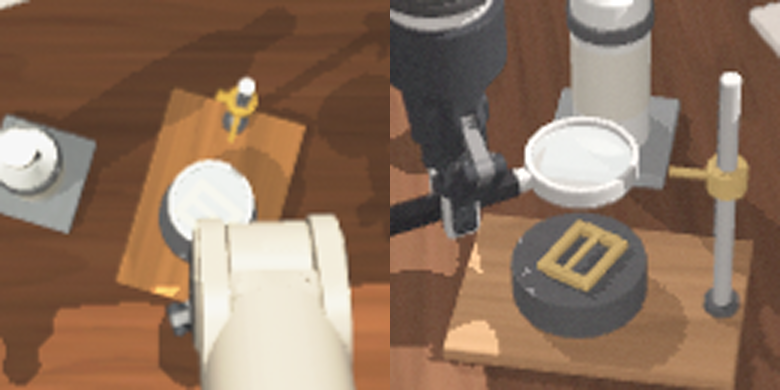

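The side view shows the ring at (582,160), level, over the buckle at (583,255) and just short of the pin tip at (670,173). The glass is at about 0.127–0.128 against a pin height of about 0.127. I hold briefly and hand in.

```bash
python3 -m creep '0 0 0 0 0 0 -1; 0 0 0 0 0 0 -1; 0 0 0 0 0 0 -1; 0 0 0 0 0 0 -1' && python3 -c "
from bench import r; print(r.hand_in())"
```

```text
clock: 14.88
tcp_pos: [0.4778, 0.0048, 0.1093]
orientation: [-0.479, 3.105, 0.0]
contact_force: [-0.5, -0.5, -0.9]
grip_width: 0.013
gripper_force: 58.5
the job is handed in; nothing more can be done
None
```

I pressed the spray cap fully down and let it come back up, then handed in with the loupe held level over the buckle, its glass within about 1 mm of the pointer height and of the buckle's centre; no verdict came back.

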